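# Find the free gap of the tube jaws with a feeler gauge

### The job

The two gaps in the top of the steel jaw block look alike, but inside one of them the rocking jaw has closed up. Draw the flat feeler gauge out of the wooden block and slide it gently into the gaps to feel which one takes it - where it jams, back out, never force it - and leave it standing fully home in the gap that is free, shoulders down on the block, let go. Leave the other things on the bench where they are.

Things in the scene. Friction and masses are not known exactly. Their poses are not given: they have to be found in the camera images.
- gauge: flat steel feeler gauge, about 140 g, standing upright in the wooden block, blade down. Blade 24 mm (its x) by 6 mm (y) by 45 mm long (z), tip rounded; above it a flat handle 36 (x) by 12 (y) by 45 mm tall, 45 to 90 mm above the origin, its underside being the shoulders. Pinch it across the 12 mm. Origin at the centre of the blade's tip, z up. Half a turn about z makes no difference.
- gauge_tip (a point): the centre of the tip of the gauge's blade (same point as the gauge's origin)
- holder: fixed yellow wooden block, 170 (x) by 56 (y) by 50 mm tall, origin under its centre. The gauge's slot, 27 by 8 mm, is 45 mm from the middle towards its -x, long side along x; the shoulders rest on the wood, so the tip starts 5 mm and the handle 50 to 95 mm above the bench, gauge x along block x. Glass tubes stand up to 36 mm above the wood in the other half.
- clamp: fixed base plate of the jaws, 90 (x) by 170 (y) by 10 mm, origin under its centre. The steel jaw block on it, 60 (x) by 120 (y) mm, flat top 60 mm above the bench, is locked on a cross-slide up to 9 mm off the plate's centre, either way along y; this offset is not in the measured poses. In its top are two slots (gaps), 70 mm apart along y, each 27 mm long (x), 7.5 mm wide (y) and 50 mm deep.
- gap_left (a point): point at the height of the flat top, 35 mm from the base plate's centre towards its +y (axes as the plate's). The mouth of the left gap lies here give or take the block's offset: up to 9 mm along y, the same for both gaps. A free gap takes the whole 45 mm of blade until the shoulders land on the top
- gap_right (a point): the same for the right gap, 35 mm towards -y. A hidden rocking jaw leans into one gap, either one: there the blade enters but jams about 17 to 25 mm down; missing the mouth it stops on the flat top. The block floats on springs (3 N per mm, after 2 N) and springs back: under 10 N is plenty
- jaws (a joint): height of the jaw block on its springs, in m: 0 at rest, negative when pressed down (-0.001 is 1 mm down, at about 5 N)
- vial: small amber glass vial with a black cap, 28 mm across, 50 mm tall, loose, origin under its centre; leave it alone
- tape: white roll of tape lying flat, 72 mm across, 25 mm tall, loose, origin under its centre; leave it alone
- mug: glass mug, 74 mm across, 90 mm tall, loose, origin under its centre; leave it alone
- jar: glass jar with a steel lid, 60 mm across, 85 mm tall, loose, origin under its centre; leave it alone
- screwdriver: screwdriver lying on the bench, loose, origin under its middle; leave it alone
- bauble: green glass bell ornament, 52 mm across, 58 mm tall, loose, origin under its centre; leave it alone
Things that resemble listed ones, but are neither listed nor needed, are in the scene too. Of the things like the gauge, leave any that is orange; of the rest the larger one is meant. Leave any orange look-alike of the holder alone.

How it is judged:
By the outcome, as a careful person would: the job done as asked, in the order asked, and still so for the second after the job is handed in, with the robot touching nothing.
It also fails if it takes over 72 s, if anything falls off the work surface, if the arm or the gripper's body presses on something with over 40 N, if the wrist force passes 120 N, or if a joint passes its speed limit or range.

### The arm

A 7-joint arm with a two-finger parallel gripper is mounted at the origin on the work surface. World frame = base frame: x ahead of the robot, y to its left, z up, the work surface at z = 0. Lengths are in mm, angles in rad, forces in N, time in s.
With the tool pointing down it reaches from about 425 to 975 mm from the base axis. Payload 16.7 kg.
Tool frame: the origin (TCP) lies at the very end of the fingers, on their centre line; the grasp point (between the pads) lies 19 mm behind it; z points along the fingers, y is the line along which they close (so a half turn about z gives the same grasp; the last joint's range is limited). The gripper opens to 85 mm and grips with 20 to 120 N. Pads are 22 mm wide; open, the fingers measure 114 mm over their backs; the gripper's body (76 mm by 85 mm) begins 54 mm behind the grasp point. The pads swing forward as they close: fully open they stand 13 mm farther back than shut.
Start: joints at [1.097, 0.426, 0.074, 1.606, -0.034, 1.111, -0.067], TCP at [214.734, -639.895, 231.302] pointing down, gripper open.
Joint ranges: [-2.85, 2.85], [-0.5, 2.14], [-1.23, 1.37], [0.21, 2.46], [-1.02, 4.16], [0.16, 2.05], [-2.73, 2.73]. Speed limits (rad/s): [1.89, 1.89, 2.39, 2.39, 3.01, 3.01, 3.01].

### API

Orientations are given as [roll, pitch, yaw] about the fixed x, y, z axes, in that order (R = Rz(yaw) Ry(pitch) Rx(roll)).
In Python, from rig import state, capture, camera_model, job_done, silhouettes gives the robot as it stands.
- The arm moves only by the shell command python3 -m pendant 'ROWS' [FORCE]. ROWS is text: rows parted by semicolons, each of 7 numbers parted by spaces: the shift along the tool's x, y, z in cm, then the turn, a rotation vector about the tool's x, y, z in rad, then the opening, from -1 (shut) to 1 (fully open), so that 0 is half open. In form: tx ty tz wx wy wz claw; .... A call has 1 to 12 rows; each row is the pose to reach, as a shift and turn from the pose commanded when the call began, along the tool's axes at that moment; what a row does not reach only later rows make up. A row lasts 1/12 s, in which the tool goes at most 41.7 mm and 7.16 degrees, less where a joint would pass 70% of its speed; a pose out of reach is approached as far as the arm can. A call with a gripper value outside its range is refused whole. The fingers move at their own pace and stop on an object; FORCE is the grip in N (left out, the last holds). Time passes only in rows, so rows that repeat a pose let the fingers close. It gives the time, the measured TCP pose, the force, the opening and the grip force at its end, in the units of the state.
- state(): the state, without advancing time (a new reading comes with each control period).
- capture(name): name is "scene" or "side" or "wrist"; returns (picture, depth): 384x512x3 uint8, blue, green, red; 384x512 float32, mm along the optical axis (not along the pixel's ray), 0 where there is no reading.
- camera_model(name): a dict with "fovy" (degrees; the focal length in pixels is half the picture's height over the tangent of half this angle, whatever the lens; pixels are square), "cx", "cy" (the principal point, pixels), "extrinsics" (4x4, takes a point from world to camera coordinates). Camera axes: x right, y up, looking along -z (the intrinsics and any distortion apply to the point x, -y, -z); pixel columns grow to the right and rows downward; lengths in mm; the calibration is good to about 2 mm. A picture is of the moment at which its call begins: read the wrist's pose just before it. camera_model takes no time and is no camera call; for the wrist camera it gives the pose at the moment of the call.
- job_done(): hands the job in; it is judged then, once.
Trained networks look in the newest picture that a camera, given by its name, has taken for a name from the list of things; names that differ only in an ending like _2 or _b are one class to them, and where a whole thing is asked for, a point or a joint stands for the part that bears it (a point fixed in the world has none). Each returns a list of dicts, best first, with "confidence" (0 to 1); they miss things now and then, are a little off and sometimes report something else, mostly with a low value. They report only what shows in the picture. A call takes as long as a camera call. They do not tell look-alikes from the thing itself.
- silhouettes(thing, camera): "pixels" (384x512 bool, what is visible of it) and "xy" ([column, row] in pixels, amid what is visible of it).
The state is a dict: "clock": time; "qpos": joint angles; "qvel": joint speeds; "tau": joint torques, N m; "position": TCP position; "tool_rot": TCP orientation; "force": force on the tool from outside, world axes, zero at the start; "moment": the same for the moment, N m; "width": finger opening in mm; "finger_force": force on a finger pad.
Only numpy, scipy, OpenCV 4.12 (cv2) and the standard library are available. Lean on these libraries where they do the work, as an engineer would, in place of code of your own. Each camera call takes 0.05 s, during which the arm holds its last target. There are 200 camera calls.

## Working session

There is one attempt and no reset: what is moved stays moved. The work goes in short steps, Python scripts to look and compute and a shell command to move; the robot and the scene stay as the last step left them, time stands still between calls to the robot, and variables do not carry over. Pictures are saved under pics/ and viewed, at most 10 in all, crops included, and the job is handed in when it is done.

```bash
mkdir -p pics; ls
python3 - <<'E'
from rig import *
import cv2,numpy as np
s=state();print(s['clock'],s['position'],s['tool_rot'],s['width'],s['force'])
ims=[]
for n in("scene","side"):
    p,d=capture(n);cv2.imwrite(f'pics/{n}0.png',cv2.resize(p,(800,600)));m=camera_model(n);print(n,m)
    np.savez(f'{n}0.npz',p=p,d=d,E=m['extrinsics'],m=[m['fovy'],m['cx'],m['cy']])
    for t in("gauge","holder","clamp"):
        for r in silhouettes(t,n):print(n,t,round(r['confidence'],2),r['xy'],r['pixels'].sum())
E
```

```text
pics
0.0 [ 214.60044576 -639.52396663  230.59180227] [-3.14027029e+00  1.10501958e-04  3.23779262e-01] 85.43496215019185 [0.0922674  0.72637081 0.28405976]
scene {'fovy': 46.9454272800432, 'cx': 264.61746683117497, 'cy': 189.86754421910328, 'extrinsics': array([[ 8.56038463e-01,  5.16439215e-01,  2.21062455e-02,
        -5.19444550e+02],
       [-3.40937309e-01,  5.31951801e-01,  7.75105820e-01,
         8.68119910e+01],
       [ 3.88535585e-01, -6.71057239e-01,  6.31444599e-01,
        -1.24691239e+03],
       [ 0.00000000e+00,  0.00000000e+00,  0.00000000e+00,
         1.00000000e+00]])}
scene gauge 0.75 [266.3, 166.6] 206
scene gauge 0.73 [232.3, 165.4] 207
scene gauge 0.58 [280.2, 156.6] 219
scene holder 0.92 [281.8, 189.9] 1883
scene holder 0.81 [288.2, 131.6] 1351
scene clamp 0.55 [220.2, 280.0] 3411
side {'fovy': 49.21744294256273, 'cx': 257.2991408973783, 'cy': 190.60218418214598, 'extrinsics': array([[-9.71230887e-01, -2.37121277e-01,  2.20014376e-02,
         5.65972113e+02],
       [ 1.51401951e-01, -5.43524794e-01,  8.25625973e-01,
        -1.16809105e+02],
       [-1.83815158e-01,  8.05204507e-01,  5.63788692e-01,
        -9.38269512e+02],
       [ 0.00000000e+00,  0.00000000e+00,  0.00000000e+00,
         1.00000000e+00]])}
side gauge 0.7 [321.2, 237.2] 291
side gauge 0.67 [152.5, 233.8] 687
side gauge 0.56 [272.4, 269.6] 384
side holder 0.72 [250.9, 238.4] 2645
side holder 0.7 [285.5, 347.4] 5220
```

View pics/scene0.png

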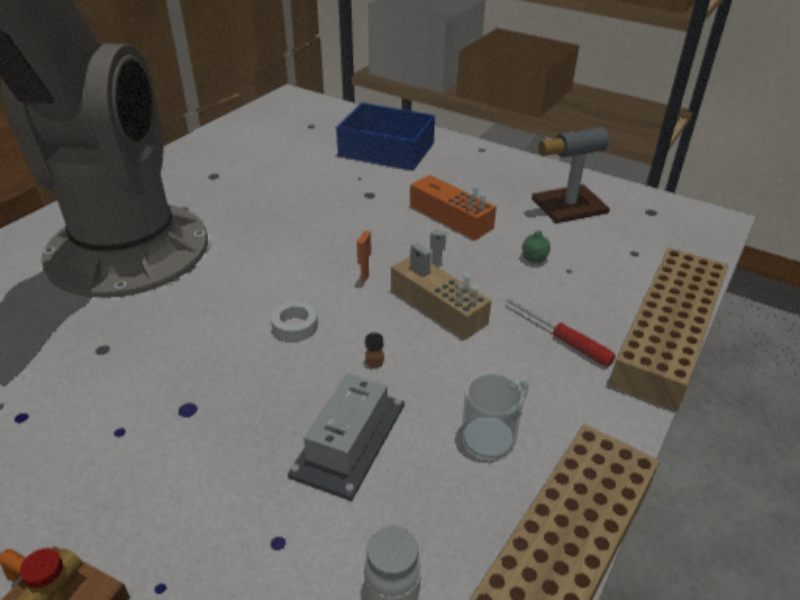

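View pics/side0.png

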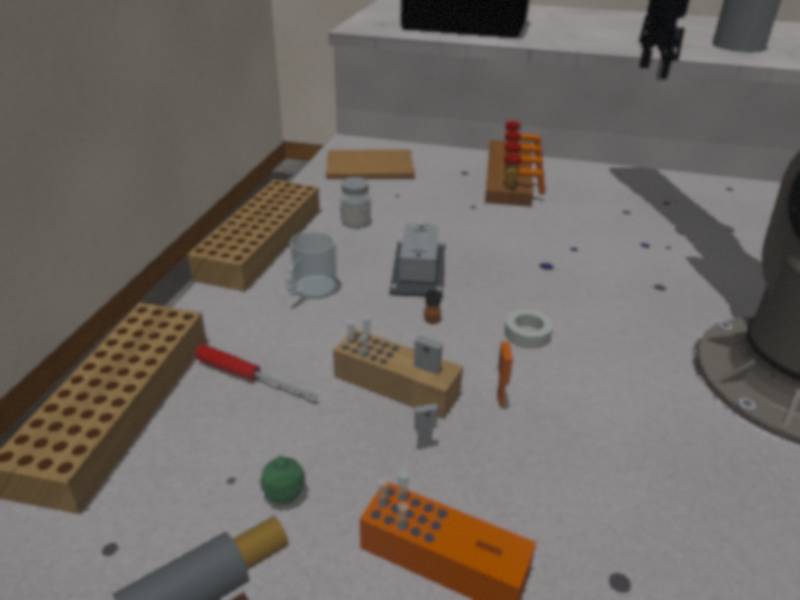

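Seen at 800x600: the scene view has three gauge-like things. One is orange at (364,255), one is grey standing in the yellow block at (420,260), and one is a smaller grey one standing on the bench behind the block at (437,247). The grey one in the block fits. The jaw block is at (348,420), and an orange holder look-alike is at (452,205). Next I'll confirm with a crop and measure.

```bash
cat > h.py <<'E'
import numpy as np,cv2
from rig import *
def cloud(d,m,E):
    f=d.shape[0]/2/np.tan(np.radians(m[0])/2)
    v,u=np.mgrid[:d.shape[0],:d.shape[1]]
    P=np.stack([(u-m[1])/f*d,-(v-m[2])/f*d,-d,np.ones_like(d)],-1)
    W=P@np.linalg.inv(E).T
    W[d<=0]=np.nan
    return W[...,:3]
def load(n):
    z=np.load(n);return z['p'],cloud(z['d'],z['m'],z['E'])
def snap(n):
    m=camera_model(n);p,d=capture(n)
    return p,cloud(d,[m['fovy'],m['cx'],m['cy']],m['extrinsics'])
E
python3 - <<'E'
from h import *
C={}
for n in("scene","side"):
    p,W=load(n+'0.npz');C[n]=W
    f=(lambda x,y:W[int(y*.64),int(x*.64)].round(0))
    for nm,xy in ({'holder':(440,295),'gauge':(420,260),'small':(437,240),'clamp':(350,415),'orange':(364,245)} if n=='scene' else {'holder':(370,350),'gauge':(428,352),'small':(426,425),'clamp':(420,240)}).items(): print(n,nm,f(*xy))
for n,W in C.items():
  for nm,xy,z0,z1,r in(('holder',(440,295) if n=='scene' else (400,368),44,56,130),('clamp',(350,415) if n=='scene' else (420,240),54,66,100),('plate',(350,415) if n=='scene' else (420,240),5,15,120)):
    c=W[int(xy[1]*.64),int(xy[0]*.64)]
    k=(np.hypot(W[...,0]-c[0],W[...,1]-c[1])<r)&(W[...,2]>z0)&(W[...,2]<z1)
    k8=k.astype(np.uint8);nl,L,st,_=cv2.connectedComponentsWithStats(k8);i=1+np.argmax(st[1:,4])
    q=W[L==i];print(n,nm,len(q),q.mean(0).round(1),cv2.minAreaRect(q[:,:2].astype(np.float32)))
  # handle of gauge
  g=W[int((260 if n=='scene' else 352)*.64),int((420 if n=='scene' else 428)*.64)]
  k=(np.hypot(W[...,0]-g[0],W[...,1]-g[1])<30)&(W[...,2]>58)&(W[...,2]<105)
  q=W[k];print('handle',len(q),q.mean(0),q[:,2].max(),cv2.minAreaRect(q[:,:2].astype(np.float32)))
p=np.load('scene0.npz')['p'];a=cv2.resize(p[135:265,180:320],None,fx=3,fy=3,interpolation=cv2.INTER_CUBIC)
p=np.load('side0.npz')['p'];b=cv2.resize(p[200:330,205:335],None,fx=3,fy=3,interpolation=cv2.INTER_CUBIC)
cv2.imwrite('pics/crop1.png',np.hstack([a[:,:400],b]))
E
```

```text
scene holder [571. 135.  52.]
scene gauge [513. 168.  76.]
scene small [494. 260.  55.]
scene clamp [ 600. -147.   61.]
scene orange [423. 141.  88.]
side holder [592. 159.  52.]
side gauge [508. 180.  84.]
side small [490. 267.  42.]
side clamp [ 590. -145.   60.]
scene holder 868 [562.4 153.4  50.8] ((555.66748046875, 161.31544494628906), (61.36640167236328, 172.67230224609375), 73.99992370605469)
scene clamp 1465 [ 593.5 -147.8   60.3] ((591.6878051757812, -143.6673583984375), (61.45565414428711, 123.458984375), 9.488570213317871)
scene plate 1130 [ 613.4 -174.6   10.3] ((592.276611328125, -143.28094482421875), (90.31512451171875, 171.109375), 9.039548873901367)
handle 196 [514.50454192 168.92259013  80.81988428] 99.69640991527751 ((513.0047607421875, 171.92550659179688), (16.427589416503906, 38.143333435058594), 76.55054473876953)
side holder 1317 [549.1 169.1  50.1] ((551.8717041015625, 161.94044494628906), (60.438045501708984, 172.1921844482422), 75.35717010498047)
side clamp 536 [ 587.  -136.6   59.6] ((587.9054565429688, -142.10037231445312), (59.940555572509766, 125.6719970703125), 9.446971893310547)
side plate 489 [ 581.9 -110.6    9.9] ((587.1260375976562, -138.8231658935547), (89.85057830810547, 171.01998901367188), 9.478071212768555)
handle 322 [507.42684518 177.43696154  80.58468616] 97.80901652506236 ((507.7425537109375, 173.51959228515625), (16.351465225219727, 36.60256576538086), 74.2304916381836)
```

View pics/crop1.png

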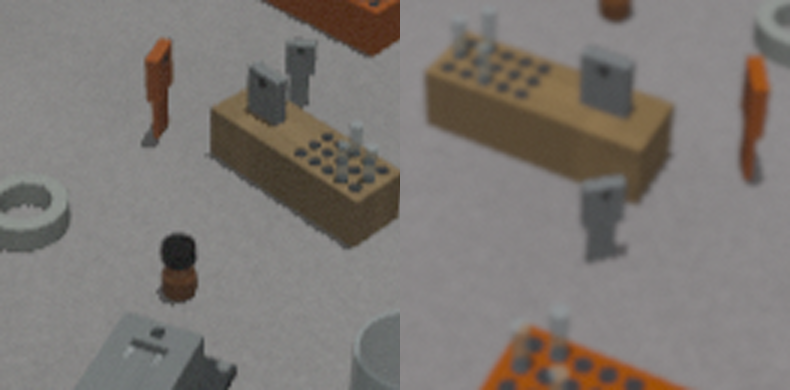

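The crop confirms it: the grey gauge in the yellow block, at (266,92) left and (607,80) right, is larger than the thin grey one standing on the bench at (300,70) left. The gauge is at about (510.5,173) with yaw -0.265. The clamp is at about (590,-141) with yaw 0.163. Next I'll check where the wrist camera looks and work out a viewing pose over the jaws on the way.

```bash
cat >> h.py <<'E'
from scipy.spatial.transform import Rotation as R
def go(pos,yaw,cmd=None):
    s=state();T=R.from_euler('xyz',s['tool_rot']) 
    d=T.inv().apply(np.array(pos)-s['position'])/10
    w=(T.inv()*R.from_euler('xyz',[np.pi,0,yaw])).as_rotvec()
    print('row',d.round(2),w.round(3),'rows>=',max(np.linalg.norm(d)*10/41.7,np.degrees(np.linalg.norm(w))/7.16).round(1))
E
python3 - <<'E'
from h import *
m=camera_model('wrist');E=np.linalg.inv(m['extrinsics']);s=state();T=R.from_euler('xyz',s['tool_rot'])
print(m['fovy'],m['cx'],m['cy'],'cam in tool',T.inv().apply(E[:3,3]-s['position']),'look in tool',T.inv().apply(-E[:3,2]))
go([575,-140,330],0.163)
for nm,xy in {'mug':(495,385),'vial':(374,340),'jar':(392,550)}.items():
    p,W=load('scene0.npz');print(nm,W[int(xy[1]*.64),int(xy[0]*.64)])
E
```

```text
67.65070062772928 252.20483222809386 192.13154545313643 cam in tool [  82.36890927    0.49945751 -143.31353894] look in tool [-0.32077875  0.00125419  0.94715332]
row [ 50.06 -35.93  -9.87] [-0.     0.     0.161] rows>= 15.0
mug [735.49784989 -11.97227167  70.96051575]
vial [541.49320612  -6.13700543  51.21681415]
jar [ 752.54456829 -290.41149301   84.05287857]
```

Run:
```python
from h import *
go([511,-153,200],0.163)
```

```text
row [ 43.58 -36.73   3.13] [-0.     0.     0.161] rows>= 13.7
```

```bash
python3 -m pendant '43.6 -36.7 3 0 0 0.16 -0.2;43.6 -36.7 3 0 0 0.16 -0.2;43.6 -36.7 3 0 0 0.16 -0.2;43.6 -36.7 3 0 0 0.16 -0.2;43.6 -36.7 3 0 0 0.16 -0.2;43.6 -36.7 3 0 0 0.16 -0.2;43.6 -36.7 3 0 0 0.16 -0.2;43.6 -36.7 3 0 0 0.16 -0.2;43.6 -36.7 3 0 0 0.16 -0.2;43.6 -36.7 3 0 0 0.16 -0.2;43.6 -36.7 3 0 0 0.16 -0.2;43.6 -36.7 3 0 0 0.16 -0.2' 40
python3 - <<'E'
from h import *
go([511,-153,200],0.163)
E
```

```text
clock: 1.4
position: [475.3, -211.7, 205.3]
tool_rot: [3.141, -0.001, 0.164]
force: [0.6, -0.9, 0.8]
width: 34.2
finger_force: 0.0
row [ 4.48 -5.21  0.53] [ 0.    -0.001  0.001] rows>= 1.7
```

```bash
python3 -m pendant '4.5 -5.2 0.5 0 0 0 -0.2;4.5 -5.2 0.5 0 0 0 -0.2;4.5 -5.2 0.5 0 0 0 -0.2;4.5 -5.2 0.5 0 0 0 -0.2;4.5 -5.2 0.5 0 0 0 -0.2'
python3 - <<'E'
from h import *
p,W=snap('wrist');np.savez('w1.npz',p=p,W=W)
cv2.imwrite('pics/w1.png',cv2.resize(p,None,fx=1.5,fy=1.5))
k=((W[...,2]>55)&(W[...,2]<66)&(np.hypot(W[...,0]-590,W[...,1]+141)<90)).astype(np.uint8)
q=W[k>0];print('block',len(q),q[:,2].mean(),cv2.minAreaRect(q[:,:2].astype(np.float32)))
kp=(W[...,2]>5)&(W[...,2]<15)&(np.hypot(W[...,0]-590,W[...,1]+141)<115);q=W[kp];print('plate',len(q),q[:,2].mean(),cv2.minAreaRect(q[:,:2].astype(np.float32)))
E
```

```text
clock: 1.82
position: [510.3, -155.3, 200.0]
tool_rot: [3.141, 0.0, 0.164]
force: [0.6, -1.0, -0.2]
width: 34.4
finger_force: 0.0
block 8266 60.78681236837044 ((589.9186401367188, -146.17611694335938), (59.87562561035156, 120.3440170288086), 9.422500610351562)
plate 4350 10.812880253212978 ((589.6392822265625, -145.13339233398438), (89.28986358642578, 170.477294921875), 9.393163681030273)
```

View pics/w1.png

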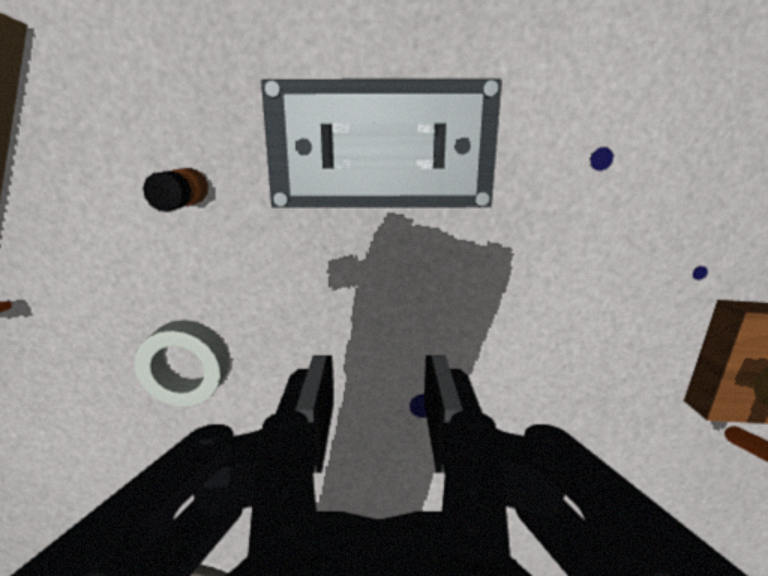

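The wrist view shows the jaw block with its slots as dark bars at (327,146), left gap (+y), and (439,146), right gap; the vial is at (168,190). I'll locate the slots precisely and work out the move to above the gauge.

```bash
cat >> h.py <<'E'
def slots(p,W,m,zpl=60.,c=(590,-145),show=True):
    """dark slots on the block's top: rays to the plane z=zpl"""
    f=192/np.tan(np.radians(m['fovy'])/2);Ei=np.linalg.inv(m['extrinsics'])
    v,u=np.mgrid[:384,:512]
    r=np.stack([(u-m['cx'])/f,-(v-m['cy'])/f,-np.ones(u.shape)],-1)@Ei[:3,:3].T
    X=Ei[:3,3]+r*((zpl-Ei[2,3])/r[...,2])[...,None]
    g=cv2.cvtColor(p,cv2.COLOR_BGR2GRAY)
    dx,dy=X[...,0]-c[0],X[...,1]-c[1];a=.163
    lx,ly=dx*np.cos(a)+dy*np.sin(a),-dx*np.sin(a)+dy*np.cos(a)
    k=((g<70)&(abs(lx)<25)&(abs(ly)<55)).astype(np.uint8)
    n,L,st,_=cv2.connectedComponentsWithStats(k)
    for i in range(1,n):
        if st[i,4]>60:
            q=X[L==i][:,:2];print('blob',st[i],'ctr',q.mean(0).round(2),cv2.minAreaRect(q.astype(np.float32)))
E
python3 - <<'E'
from h import *
z=np.load('w1.npz');slots(z['p'],z['W'],camera_model('wrist'))
go([510.5,173,130],-0.265)
W=z['W'];W=W[(W[...,2]>58)];
E
```

```text
blob [214  83   8  29 198] ctr [ 584.44 -111.72] ((584.4385375976562, -111.76365661621094), (24.972217559814453, 6.298208236694336), 9.664261817932129)
blob [289  83   8  29 192] ctr [ 595.96 -180.93] ((595.8267822265625, -180.95057678222656), (25.001874923706055, 6.173890113830566), 8.78589153289795)
blob [303  92  10  10  70] ctr [ 598.62 -195.14] ((598.4118041992188, -194.956787109375), (7.787943363189697, 8.517073631286621), 20.16753387451172)
row [  5.36 -32.45   7.  ] [0.    0.    0.427] rows>= 8.1
```

```bash
python3 -m pendant '5.4 -32.5 0 0 0 0.43 0;5.4 -32.5 0 0 0 0.43 0;5.4 -32.5 0 0 0 0.43 0;5.4 -32.5 0 0 0 0.43 0;5.4 -32.5 0 0 0 0.43 0;5.4 -32.5 0 0 0 0.43 0;5.4 -32.5 0 0 0 0.43 0;5.4 -32.5 0 0 0 0.43 0;5.4 -32.5 0 0 0 0.43 0;5.4 -32.5 0 0 0 0.43 0;5.4 -32.5 0 0 0 0.43 0;5.4 -32.5 0 0 0 0.43 0'
python3 - <<'E'
from h import *
p,W=snap('wrist');np.savez('w2.npz',p=p,W=W)
cv2.imwrite('pics/w2.png',p)
def rect(nm,z0,z1,c,r):
    k=((W[...,2]>z0)&(W[...,2]<z1)&(np.hypot(W[...,0]-c[0],W[...,1]-c[1])<r))
    q=W[k];print(nm,len(q),q.mean(0).round(1),cv2.minAreaRect(q[:,:2].astype(np.float32)))
rect('gaugetop',88,103,(510.5,173),28);rect('holder',44,56,(554,161),100)
s=state();print(s['position'],s['tool_rot'])
E
```

```text
clock: 2.87
position: [511.1, 172.8, 200.0]
tool_rot: [3.141, -0.0, -0.268]
force: [-0.2, -0.3, 1.9]
width: 42.5
finger_force: 0.0
gaugetop 518 [511.4 170.3  95.3] ((510.2956848144531, 170.86622619628906), (11.958556175231934, 35.47207260131836), 75.18667602539062)
holder 8508 [562.8 157.2  50.9] ((553.1988525390625, 159.5048828125), (56.19346237182617, 170.81646728515625), 75.57520294189453)
[511.14598012 172.59780176 200.06767503] [ 3.14103621e+00 -1.87654365e-04 -2.68936661e-01]
```

View pics/w2.png

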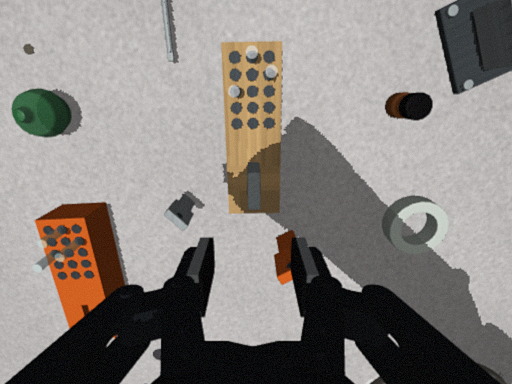

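The gauge handle shows at (254,186), between the fingers at (205,240) and (303,240). The orange look-alike is at (285,258), close to the right finger's path. I'll calibrate the camera bias against the fingers themselves.

Run:
```python
from h import *
z=np.load('w2.npz');W=z['W'];s=state();T=R.from_euler('xyz',s['tool_rot'])
L=(W-s['position'])@T.as_matrix()
k=(L[...,2]>-25)&(L[...,2]<15)&(abs(L[...,1])<70)&(abs(L[...,0])<40)
q=L[k];a=q[q[:,1]<0];b=q[q[:,1]>0]
for t in(a,b):print(len(t),t.min(0).round(1),t.max(0).round(1),np.percentile(t[:,1],[2,50,98]).round(1),np.percentile(t[:,0],[2,98]).round(1))
# gauge & orange in tool frame
k=(W[...,2]>88)&(W[...,2]<103)&(np.hypot(W[...,0]-510,W[...,1]-171)<28);print('gauge',L[k].mean(0),np.percentile(L[k],[2,98],axis=0))
o=(z['p'][...,2].astype(int)-z['p'][...,0]>80)&(abs(L[...,0]+40)<80)&(abs(L[...,1])<90)&(W[...,2]<110)&(W[...,2]>10);print('orange',L[o].min(0),L[o].max(0), W[o][:,2].max())
```

```text
667 [-11.5 -34.5 -25. ] [ 12.  -20.4  -2.1] [-33.8 -22.8 -20.5] [-9.8 11.3]
677 [-11.3  21.8 -25. ] [12.  35.9 -2.7] [21.9 24.2 35.2] [-9.8 11.4]
gauge [  0.79004986   2.08676426 104.74336355] [[-17.53076045  -4.04275574 103.07007742]
 [ 17.06251817   7.8273574  110.06336743]]
orange [-103.83187774  -26.08324815  107.73586415] [ 39.76735427  41.591669   154.00449201] 92.33560600584701
```

```bash
python3 -m pendant '-0.05 0.08 4 0 0 -0.012 0;-0.05 0.08 8 0 0 -0.012 0;-0.05 0.08 11 0 0 -0.012 0;-0.05 0.08 13 0 0 -0.012 0;-0.05 0.08 14 0 0 -0.012 0;-0.05 0.08 14.2 0 0 -0.012 0;-0.05 0.08 14.2 0 0 -0.012 -0.4;-0.05 0.08 14.2 0 0 -0.012 -0.6' 30
python3 -m pendant '0 0 0 0 0 0 -1;0 0 0 0 0 0 -1;0 0 0 0 0 0 -1;0 0 0 0 0 0 -1'
```

```text
clock: 3.58
position: [511.1, 173.8, 59.4]
tool_rot: [-3.141, -0.002, -0.255]
force: [1.0, -0.3, -0.6]
width: 19.7
finger_force: 0.0
clock: 3.92
position: [510.8, 173.1, 59.4]
tool_rot: [3.141, -0.002, -0.255]
force: [-0.7, -5.5, 4.6]
width: 11.6
finger_force: 30.3
```

```bash
python3 -m pendant '0 0.06 0 0 0 0 -1;0 0.06 -0.5 0 0 0 -1;0 0.06 -1.5 0 0 0 -1;0 0.06 -3 0 0 0 -1;0 0.06 -5 0 0 0 -1;0 0.06 -7 0 0 0 -1;0 0.06 -10 0 0 0 -1;0 0.06 -13 0 0 0 -1;0 0.06 -13 0 0 0 -1;0 0.06 -13 0 0 0 -1' 60
python3 - <<'E'
from h import *
p,W=snap('wrist');np.savez('w3.npz',p=p,W=W,E=camera_model('wrist')['extrinsics'])
cv2.imwrite('pics/w3.png',p)
s=state();print(s['position'],s['tool_rot'],s['force'],s['moment'],s['width'])
T=R.from_euler('xyz',s['tool_rot']);L=(W-s['position'])@T.as_matrix()
k=(L[...,2]>4)&(L[...,2]<62)&(abs(L[...,1])<20)&(abs(L[...,0])<30);q=L[k]
for z in range(4,62,6):
    t=q[(q[:,2]>=z)&(q[:,2]<z+6)]
    if len(t)>3:print(z,len(t),t.min(0).round(1),t.max(0).round(1),t.mean(0).round(1))
go([584.44-30,-111.72,210],0.164)
go([584.44,-111.72,180],0.164)
E
```

```text
clock: 4.75
position: [510.9, 173.9, 190.6]
tool_rot: [-3.139, -0.004, -0.254]
force: [0.3, 0.0, -1.9]
width: 11.3
finger_force: 59.3
[510.06362105 173.47394604 189.03082688] [-3.14068260e+00 -1.42654072e-03 -2.54165407e-01] [-0.42028132  0.14213248 -1.22236962] [-0.02929265 -0.02114889  0.02801676] 11.407346485096426
4 29 [17.5 -5.2  4. ] [18.5  6.2  6.6] [18.1  0.7  5.1]
16 11 [11.8 -2.  20. ] [12.5  3.1 22. ] [12.2  0.6 21.1]
22 33 [11.6 -2.  22. ] [12.8  3.2 27.8] [12.2  0.6 24.9]
28 31 [11.7 -2.1 28.1] [12.7  3.3 33.9] [12.3  0.5 30.9]
34 30 [11.8 -2.2 34.2] [12.6  3.4 40. ] [12.2  0.7 37.2]
40 25 [11.7 -2.2 40.2] [12.7  3.5 46. ] [12.3  0.8 43.1]
46 11 [11.9 -1.5 46.2] [12.6  3.5 49. ] [12.2  0.8 47.6]
row [11.47 26.49 -2.1 ] [-0.001 -0.002 -0.418] rows>= 6.9
row [14.37 25.73  0.9 ] [-0.001 -0.002 -0.418] rows>= 7.1
```

View pics/w3.png

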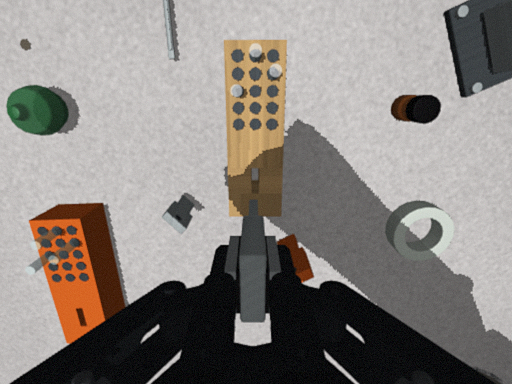

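The gauge is held upright: the blade hangs straight at (253,215) and sits centred in the tool to within 0.7 mm, which matches the camera bias. Next, move above the left gap and measure again there.

```bash
python3 -m pendant '14.3 25.8 0 0 0 -0.418 -1;14.3 25.8 0 0 0 -0.418 -1;14.3 25.8 0 0 0 -0.418 -1;14.3 25.8 0 0 0 -0.418 -1;14.3 25.8 0 0 0 -0.418 -1;14.3 25.8 0 0 0 -0.418 -1;14.3 25.8 0 0 0 -0.418 -1;14.3 25.8 0 0 0 -0.418 -1;14.3 25.8 0 0 0 -0.418 -1;14.3 25.8 0 0 0 -0.418 -1;14.3 25.8 0 0 0 -0.418 -1;14.3 25.8 0 0 0 -0.418 -1'
cat >> h.py <<'E'
def look(fn=None,c=(590,-145)):
    m=camera_model('wrist');s=state();p,d=capture('wrist')
    W=cloud(d,[m['fovy'],m['cx'],m['cy']],m['extrinsics'])
    print(s['position'].round(2),s['tool_rot'].round(4),s['force'].round(1))
    slots(p,W,m,c=c)
    T=R.from_euler('xyz',s['tool_rot']);L=(W-s['position'])@T.as_matrix()
    for z0,z1 in((-3,8),(22,34),(34,46)):
        q=L[(L[...,2]>z0)&(L[...,2]<z1)&(abs(L[...,1])<10)&(abs(L[...,0])<25)]
        if len(q)>3:print('gauge',z0,len(q),q.mean(0).round(2),np.percentile(q[:,1],[2,98]).round(2))
    if fn:cv2.imwrite(fn,p)
    return s,T
E
python3 - <<'E'
from h import *
s,T=look('pics/w4.png')
E
```

```text
clock: 5.8
position: [583.1, -110.8, 187.5]
tool_rot: [-3.141, 0.001, 0.166]
force: [0.0, 0.8, -0.8]
width: 11.2
finger_force: 59.0
[ 583.13 -110.84  187.54] [-3.1407e+00  8.0000e-04  1.6560e-01] [ 0.   0.8 -0.8]
blob [248 169   9  27 219] ctr [ 584.72 -111.43] ((584.172607421875, -111.20861053466797), (26.78482437133789, 7.944325923919678), 9.768599510192871)
blob [318 169  11  27 224] ctr [ 596.1  -180.43] ((595.78125, -180.42739868164062), (26.773435592651367, 8.496973037719727), 9.369372367858887)
blob [233 177  10  11  87] ctr [581.78 -97.27] ((581.9808959960938, -97.0897445678711), (10.324970245361328, 8.90520191192627), 8.868885040283203)
blob [333 177  10  11  89] ctr [ 598.22 -194.59] ((598.2993774414062, -194.3770751953125), (10.604836463928223, 8.87054443359375), 14.703737258911133)
gauge -3 166 [17.14  1.09  2.01] [-4.43  6.63]
gauge 22 64 [11.17  1.26 27.8 ] [-1.35  3.88]
gauge 34 56 [11.13  1.3  39.74] [-1.45  4.14]
```

```bash
python3 -m pendant '0.2 -0.06 1.5 0 0 0 -1;0.2 -0.06 3 0 0 0 -1;0.2 -0.06 4.5 0 0 0 -1;0.2 -0.06 5.2 0 0 0 -1;0.2 -0.06 5.5 0 0 0 -1;0.2 -0.06 5.5 0 0 0 -1;0.2 -0.06 5.5 0 0 0 -1'
python3 - <<'E'
from h import *
s,T=look()
p,d=capture('wrist');cv2.imwrite('pics/w5.png',cv2.resize(p[100:260,180:380],None,fx=4,fy=4,interpolation=cv2.INTER_CUBIC)[:600])
E
```

```text
clock: 6.43
position: [585.7, -111.1, 133.7]
tool_rot: [3.142, -0.001, 0.164]
force: [0.3, 0.4, -2.2]
width: 11.1
finger_force: 59.1
[ 585.71 -111.12  133.69] [ 3.1415e+00 -6.0000e-04  1.6420e-01] [ 0.3  0.4 -2.2]
blob [241 188  24  44 634] ctr [ 575.76 -113.6 ] ((579.531982421875, -113.22090148925781), (37.83831787109375, 19.268190383911133), 9.414334297180176)
blob [332 188  13  32 300] ctr [ 596.27 -180.49] ((596.2177734375, -180.3320770263672), (26.89312744140625, 8.153897285461426), 9.280047416687012)
blob [227 199  13  12 129] ctr [581.71 -96.91] ((581.7030639648438, -96.8043212890625), (9.557662010192871, 9.799827575683594), 9.418749809265137)
blob [350 198  12  13 120] ctr [ 598.13 -194.78] ((598.3043823242188, -194.77804565429688), (10.578329086303711, 8.871862411499023), 15.680538177490234)
gauge -3 164 [17.17  1.05  2.07] [-4.45  6.66]
gauge 22 65 [11.14  1.26 28.02] [-1.37  3.92]
gauge 34 58 [11.1   1.31 40.25] [-1.48  4.09]
```

View pics/w5.png

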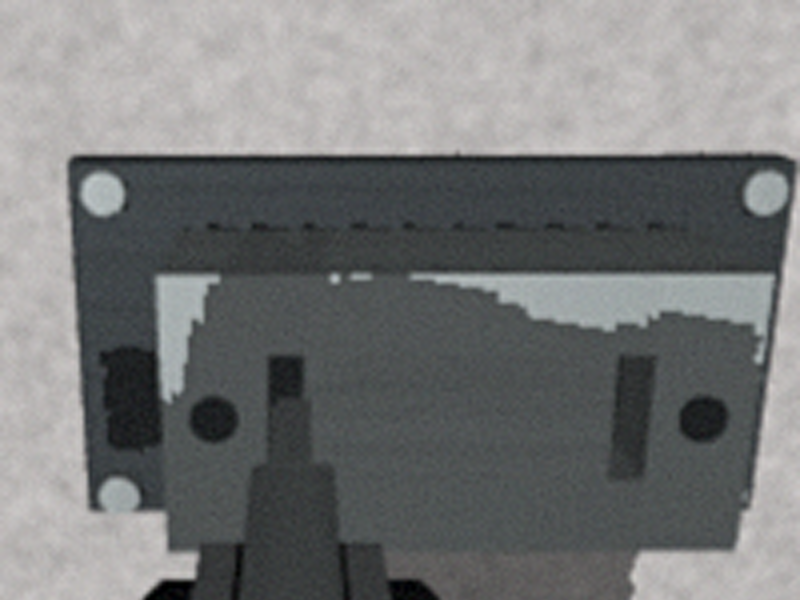

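Enlarged view: the left slot's front end is at columns 268–303 and the blade tip at 271–310, so the gauge is about 1.1 mm too far to the right (tool +y). I'll correct that, come down to just above the mouth and check again.

```bash
python3 -m pendant '0 -0.11 0.5 0 0 0 -1;0 -0.11 1 0 0 0 -1;0 -0.11 1.4 0 0 0 -1;0 -0.11 1.4 0 0 0 -1;0 -0.11 1.4 0 0 0 -1'
python3 - <<'E'
from h import *
s,T=look()
p,d=capture('wrist');np.save('w6.npy',p)
g=cv2.cvtColor(p,cv2.COLOR_BGR2GRAY)
a=cv2.resize(p[170:260,210:370],None,fx=5,fy=5,interpolation=cv2.INTER_CUBIC);cv2.imwrite('pics/w6.png',a)
E
```

```text
clock: 6.95
position: [585.0, -110.3, 118.7]
tool_rot: [-3.141, 0.001, 0.164]
force: [0.1, 0.3, -1.5]
width: 11.1
finger_force: 59.1
[ 584.96 -110.3   118.67] [-3.1413e+00  6.0000e-04  1.6370e-01] [ 0.1  0.3 -1.5]
blob [229 194  47  46 855] ctr [ 574.04 -113.16] ((578.9390258789062, -111.9212646484375), (37.512596130371094, 36.23242950439453), 9.398458480834961)
blob [339 194  13  33 330] ctr [ 596.37 -180.52] ((596.0209350585938, -180.5860137939453), (26.331499099731445, 7.695572853088379), 10.101909637451172)
blob [227 205  14  13 140] ctr [581.76 -96.93] ((581.7755737304688, -96.97675323486328), (10.129931449890137, 9.602874755859375), 51.84977340698242)
blob [358 205  13  13 133] ctr [ 598.09 -194.85] ((597.7692260742188, -194.84376525878906), (9.86645221710205, 8.995741844177246), 9.403473854064941)
gauge -3 163 [17.19  1.02  2.06] [-4.49  6.62]
gauge 22 63 [11.15  1.24 27.81] [-1.36  3.92]
gauge 34 58 [11.1   1.37 40.05] [-1.48  4.1 ]
```

View pics/w6.png

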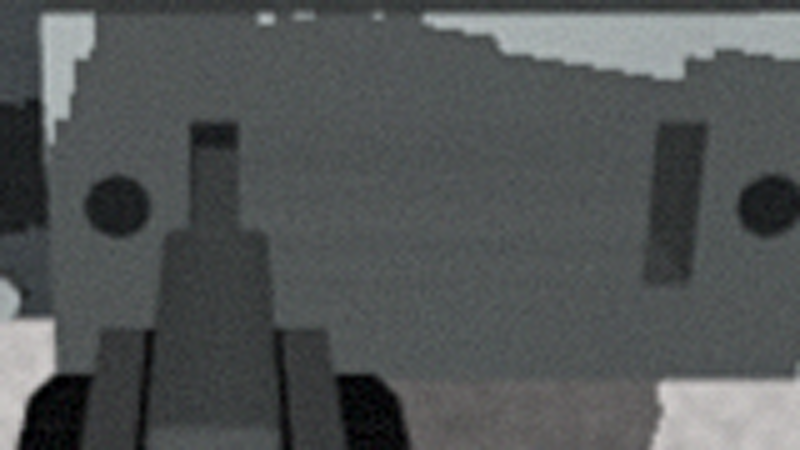

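The blade (columns 191–240) now lines up with the left slot (190–239). I'll nudge it 0.6 mm forward and ease it down.

```bash
python3 -m pendant '0.06 0 0.1 0 0 0 -1;0.06 0 0.2 0 0 0 -1;0.06 0 0.3 0 0 0 -1;0.06 0 0.4 0 0 0 -1;0.06 0 0.5 0 0 0 -1;0.06 0 0.6 0 0 0 -1;0.06 0 0.6 0 0 0 -1'
python3 -m pendant '0 0 0.1 0 0 0 -1;0 0 0.2 0 0 0 -1;0 0 0.3 0 0 0 -1'
```

```text
clock: 7.63
position: [585.7, -110.2, 112.8]
tool_rot: [-3.141, 0.0, 0.164]
force: [-0.1, -0.4, -2.5]
width: 11.3
finger_force: 59.1
clock: 7.88
position: [585.8, -110.2, 110.0]
tool_rot: [-3.142, -0.0, 0.164]
force: [-0.5, 0.3, -1.8]
width: 11.3
finger_force: 59.1
```

It entered freely. I'll go on down in small steps, checking the force.

```bash
python3 -m pendant '0 0 0.2 0 0 0 -1;0 0 0.4 0 0 0 -1;0 0 0.6 0 0 0 -1;0 0 0.8 0 0 0 -1;0 0 1.0 0 0 0 -1'
for i in 1 2; do python3 -m pendant '0 0 0.1 0 0 0 -1;0 0 0.2 0 0 0 -1;0 0 0.2 0 0 0 -1' | grep -E 'pos|force:'; done
```

```text
clock: 8.3
position: [585.7, -110.2, 99.8]
tool_rot: [-3.141, 0.0, 0.164]
force: [0.2, 0.3, -1.8]
width: 11.2
finger_force: 59.1
position: [585.6, -110.2, 97.8]
force: [-0.4, -0.3, -2.0]
finger_force: 59.1
position: [585.7, -110.2, 95.9]
force: [0.9, -0.3, -2.2]
finger_force: 59.1
```

```bash
python3 -m pendant '0 0 0.1 0 0 0 -1;0 0 0.2 0 0 0 -1;0 0 0.2 0 0 0 -1' | grep -E 'pos|force:'
```

```text
position: [585.7, -110.2, 93.9]
force: [-0.8, 0.1, -1.9]
finger_force: 59.1
```

```bash
python3 -m pendant '0 0 0.1 0 0 0 -1;0 0 0.2 0 0 0 -1;0 0 0.2 0 0 0 -1' | grep -E 'pos|force:'
```

```text
position: [585.7, -110.2, 91.8]
force: [-0.3, -0.3, -1.4]
finger_force: 59.1
```

```bash
python3 -m pendant '0 0 0.1 0 0 0 -1;0 0 0.2 0 0 0 -1;0 0 0.2 0 0 0 -1' | grep -E 'pos|force:'
```

```text
position: [585.7, -110.2, 89.8]
force: [0.5, -0.8, -1.6]
finger_force: 59.1
```

```bash
python3 -m pendant '0 0 0.1 0 0 0 -1;0 0 0.2 0 0 0 -1;0 0 0.2 0 0 0 -1' | grep -E 'pos|force:'
```

```text
position: [585.7, -110.2, 87.8]
force: [-0.5, 0.2, -1.6]
finger_force: 59.1
```

```bash
python3 -m pendant '0 0 0.1 0 0 0 -1;0 0 0.2 0 0 0 -1;0 0 0.2 0 0 0 -1' | grep -E 'pos|force:'
```

```text
position: [585.7, -110.2, 85.8]
force: [-0.2, 0.3, -2.0]
finger_force: 59.1
```

It's past 28 mm deep with no resistance, so the left gap is the free one. Next I'll take it down to the shoulders.

```bash
python3 -m pendant '0 0 0.2 0 0 0 -1;0 0 0.4 0 0 0 -1;0 0 0.6 0 0 0 -1;0 0 0.8 0 0 0 -1;0 0 1.0 0 0 0 -1;0 0 1.1 0 0 0 -1;0 0 1.2 0 0 0 -1;0 0 1.2 0 0 0 -1' | grep -E 'pos|force:'
```

```text
position: [585.7, -110.2, 73.8]
force: [-0.2, 0.1, -2.1]
finger_force: 59.1
```

```bash
python3 -m pendant '0 0 0.1 0 0 0 -1;0 0 0.2 0 0 0 -1;0 0 0.2 0 0 0 -1' | grep -E 'pos|force:'
```

```text
position: [585.7, -110.2, 71.9]
force: [0.7, -0.1, -2.2]
finger_force: 59.1
```

```bash
python3 -m pendant '0 0 0.1 0 0 0 -1;0 0 0.1 0 0 0 -1' | grep -E 'pos|force:'
```

```text
position: [585.7, -110.2, 70.9]
force: [-0.5, -0.4, -1.6]
finger_force: 59.1
```

```bash
python3 -m pendant '0 0 0.1 0 0 0 -1;0 0 0.1 0 0 0 -1' | grep -E 'pos|force:'
```

```text
position: [585.7, -110.2, 69.9]
force: [0.8, 0.2, -1.7]
finger_force: 59.1
```

```bash
python3 -m pendant '0 0 0.07 0 0 0 -1;0 0 0.07 0 0 0 -1' | grep -E 'pos|force:'
```

```text
position: [585.8, -110.2, 69.4]
force: [-0.6, -0.4, 0.4]
finger_force: 59.5
```

The shoulders are touching. I'll settle it by a hair, then release, back off upwards and look.

```bash
python3 -m pendant '0 0 0.03 0 0 0 -1;0 0 0.03 0 0 0 -1;0 0 0.03 0 0 0 -0.7;0 0 0.03 0 0 0 -0.5;0 0 0.03 0 0 0 -0.2;0 0 0.03 0 0 0 -0.2;0 0 0.03 0 0 0 -0.2' 20
```

```text
clock: 12.05
position: [585.8, -110.3, 69.0]
tool_rot: [-3.142, -0.0, 0.164]
force: [0.0, -0.1, 0.5]
width: 34.2
finger_force: 0.0
```

```bash
python3 -m pendant '0 0 -1 0 0 0 -0.2;0 0 -3 0 0 0 -0.2;0 0 -6 0 0 0 -0.2;0 0 -9 0 0 0 -0.2;0 0 -13 0 0 0 -0.2;0 0 -13 0 0 0 -0.2;0 0 -13 0 0 0 -0.2'
python3 - <<'E'
from h import *
p,W=snap('wrist');cv2.imwrite('pics/w7.png',p)
def rect(nm,z0,z1,c,r):
    q=W[((W[...,2]>z0)&(W[...,2]<z1)&(np.hypot(W[...,0]-c[0],W[...,1]-c[1])<r))]
    print(nm,len(q),q[:,2].mean().round(2),np.median(q[:,2]).round(2),cv2.minAreaRect(q[:,:2].astype(np.float32)))
rect('top',98,115,(584.7,-111.5),28);rect('block',54,66,(590,-145),80)
E
```

```text
clock: 12.63
position: [587.1, -110.4, 202.3]
tool_rot: [3.14, -0.005, 0.164]
force: [0.4, 0.9, -1.2]
width: 34.3
finger_force: 0.0
top 533 105.37 105.57 ((585.4503784179688, -110.97085571289062), (36.046321868896484, 11.767913818359375), 9.55298900604248)
block 5867 60.72 60.83 ((590.2613525390625, -146.130615234375), (60.36079025268555, 120.19831085205078), 9.534560203552246)
```

View pics/w7.png

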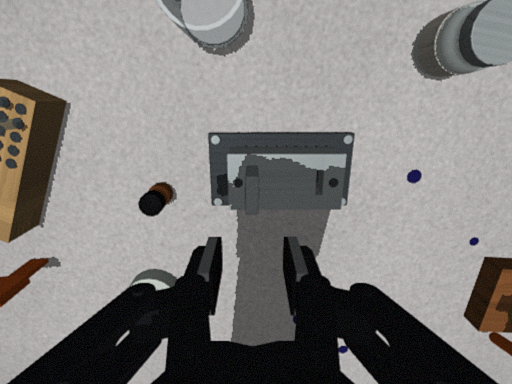

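The gauge stands in the left gap at (252,188), its top 45 mm above the block, so the shoulders are down. The vial and the other things in view look undisturbed, and the gripper is clear.

```bash
python3 -c "
from rig import *
print(job_done())"
```

```text
the job is handed in; nothing more can be done
None
```

The job is handed in: the gauge went into the left (+y) gap without jamming and stands fully home there, shoulders on the block and let go. Since it fitted the first time, I did not try the right gap.

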